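# Lock the bayonet lid of the spice grinder

### The arm

A 6-joint arm with a two-finger parallel gripper is mounted at the origin on a cart in front of the work surface, level with it; the furniture and walls round the work are solid. World frame = base frame: x ahead of the robot, y to its left, z up, the work surface at z = 0. Lengths are in m, angles in rad, forces in N, time in s.
With the tool pointing down it reaches from about 0.25 to 0.775 m from the base axis. Payload 4 kg.
Tool frame: the origin (TCP) lies on the centre line of the jaws, within the pads' length; the fingertips stand 8 mm ahead of it and the grasp point (between the pads) lies 11 mm behind it; z points along the fingers, y is the direction in which the jaws open and shut (so a half turn about z gives the same grasp; the last joint's range is limited). The gripper opens to 94 mm and grips with 3 to 60 N. Pads are 16 mm wide; open, the fingers measure 119 mm over their backs; the gripper's body (75 mm by 177 mm) begins 78 mm behind the grasp point.
Start: joints at [-1.415, 0.087, 1.371, -0, 1.684, -0.103], TCP at [0.141, -0.532, 0.214] pointing down, gripper open.
Joint ranges: [-3.1, 3.1], [-0.76, 2.03], [0.27, 2.55], [-1.08, 4.22], [0.17, 2.65], [-2.57, 2.57]. Speed limits (rad/s): [2.79, 2.79, 3.14, 3.14, 3.14, 3.14].

### API

Orientations are given as [roll, pitch, yaw] about the fixed x, y, z axes, in that order (R = Rz(yaw) Ry(pitch) Rx(roll)).
In Python, from bench import * gives the robot as it stands.
- The arm moves only by the tool step_arm, never from a script. Its argument "steps" is a list of rows, each an object of numbers: "jaw": the opening, from 0 (shut) to 1 (fully open); "tx", "ty", "tz": the shift along the tool's x, y, z in m; "ax", "ay", "az": the turn, a rotation vector about the tool's x, y, z in rad. In form: [{"jaw": .., "tx": .., "ty": .., "tz": .., "ax": .., "ay": .., "az": ..}, ...]. A call has 1 to 8 rows; each row is the pose to reach, as a shift and turn from the pose measured when the call began, along the tool's axes at that moment; what a row does not reach only later rows make up. A row lasts 1/10 s, in which the tool goes at most 50 mm and 8.59 degrees, less where a joint would pass 70% of its speed; a pose out of reach is approached as far as the arm can. A call with a gripper value outside its range is refused whole. The fingers move at their own pace and stop on an object; the grip force is fixed at half the most. Time passes only in rows, so rows that repeat a pose let the fingers close. It gives the time, the measured TCP pose, the force and the opening at its end, in the units of the state.
- get_obs(): the state, without advancing time (a new reading comes with each control period).
- snapshot(name): name is "scene" or "top" or "wrist"; returns (picture, depth): 420x560x3 uint8, red, green, blue; 420x560 float32, m along the optical axis (not along the pixel's ray), 0 where there is no reading.
- camera_model(name): a dict with "intrinsics" (3x3 intrinsics, pixels), "k1" (the pictures are not rectified: a ray, as slopes to the right and down, at radius r is drawn at 1 + k1 r^2 times it, then the intrinsics apply), "origin" and "orientation" of the camera in the world. Camera axes: x right, y down, z forward; pixel columns grow to the right and rows downward; lengths in m; the calibration is good to about 2 mm. A picture is of the moment at which its call begins: read the wrist's pose just before it. camera_model takes no time and is no camera call; for the wrist camera it gives the pose at the moment of the call.
- close_job(): hands the job in, once; it reports no verdict.
Trained networks look in the newest picture that a camera, given by its name, has taken for a name from the list of things; names that differ only in an ending like _2 or _b are one class to them, and where a whole thing is asked for, a point or a joint stands for the part that bears it (a point fixed in the world has none). Each returns a list of dicts, best first, with "confidence" (0 to 1); they miss things now and then, are a little off and sometimes report something else, mostly with a low value. They report only what shows in the picture. A call takes as long as a camera call.
- silhouettes(camera, query): "pixels" (420x560 bool, what is visible of it) and "rect" ([left, top, right, bottom] in pixels, round what is visible of it).
The state is a dict: "time": time; "joint_positions": joint angles; "qvel": joint speeds; "joint_torque": joint torques, N m; "tool_pos": TCP position; "ee_rot": TCP orientation; "wrist_force": force on the tool from outside, world axes, zero at the start; "wrist_torque": the same for the moment, N m; "width": finger opening in m.
Only numpy, scipy, OpenCV 4.12 (cv2) and the standard library are available. Lean on these libraries where they do the work, as an engineer would, in place of code of your own. Each camera call takes 0.05 s, during which the arm holds its last target. There are 200 camera calls.

### The job

The red lid of the spice grinder is sitting loose in its bayonet collar. Push it down against its spring and turn it a quarter-turn clockwise (seen from above) until its grip bar points at the green marks, then let it come up and let go, so that the lid is locked. Do not knock over the spice jar that stands behind it.

Things in the scene. Friction and masses are not known exactly. Their poses are not given: they have to be found in the camera images.
- lid: Red round lid, 100 mm across, loose in the grinder's collar; 0.12 kg. Origin on its axis at the underside of its plug, at the start 78 mm above the grinder's origin; x runs along its grip bar (at the start within 7 degrees of the grinder's x), z up. Its spring pushes up with 4 N at the start, 10 N at the bottom. It stays centred in the collar with 2 mm of play.
- lid_top (a point): Point on the lid's axis on its flat red top, 30 mm above the lid's origin; axes as the lid's. The grip bar stands here: 60 mm long (x), 16 mm wide (y), 24 mm high. Fingers go down on both sides of the bar and close along y. It can be pushed down 12 mm to a hard stop and turns only when 7 mm down or more (9 to 10 is good).
- grinder: Base under the red lid: steel, 112 mm wide, 87 mm high, black collar, stuck to the island. Origin: centre of its underside, z up. White marks at its +x, -x (bar when open), green at +y, -y (bar when locked). The lid turns clockwise only; within 15 degrees of 90 its spring lifts it, locked, to 4 mm below its start; stop at 105. A like grinder with white lid, locked, is not meant.
- spice_jar: Spice jar with green cap, 46 mm across and 106 mm high, standing farther from the robot than the grinders. Origin: centre of its underside, z up. To be left standing.

How it is judged:
By the outcome, as a careful person would: the job done as asked, in the order asked, and still so for the second after the job is handed in, with the robot touching nothing.
It also fails if it takes over 32 s, if anything falls off the work surface, if the arm or the gripper's body presses on something with over 40 N, if the wrist force passes 120 N, or if a joint passes its speed limit or range.

## Working session

There is one attempt and no reset: what is moved stays moved. The work goes in short steps, Python scripts to look and compute and a tool call to move; the robot and the scene stay as the last step left them, time stands still between calls to the robot, and variables do not carry over. Pictures are saved under pics/ and viewed, about 8 in all and at most 12, crops included, and the job is handed in when it is done.

Besides the shell and the picture viewer there is one more tool, called after "Emit:" by a JSON object that holds its "name" and its "arguments". step_arm: Moves the arm, as the interface text tells. Its arguments: {"type":"object","properties":{"steps":{"type":"array"}},"required":["steps"]}

```bash
ls; mkdir -p pics
cat > h.py <<'E'
from bench import *
import numpy as np, cv2
def cloud(name,depth):
    m=camera_model(name);K=np.array(m["intrinsics"]);h,w=depth.shape
    u,v=np.meshgrid(np.arange(w),np.arange(h))
    p=cv2.undistortPoints(np.stack([u,v],-1).reshape(-1,1,2).astype(float),K,np.array([m["k1"],0,0,0,0.])).reshape(h,w,2)
    P=np.dstack([p[...,0]*depth,p[...,1]*depth,depth])
    R=np.array(m["orientation"])
    if R.shape!=(3,3):
        from scipy.spatial.transform import Rotation as Ro
        R=(Ro.from_euler('xyz',R) if R.size==3 else Ro.from_quat(R)).as_matrix()
    return P@R.T+np.array(m["origin"])
def snap(name,tag):
    im,d=snapshot(name);cv2.imwrite(f"pics/{tag}.png",cv2.cvtColor(im,cv2.COLOR_RGB2BGR));return im,d,cloud(name,d)
E
python3 - <<'E'
from h import *
print(get_obs()); print(camera_model("top"))
im,d,P=snap("top","top1")
im2,d2,P2=snap("scene","scene1")
cv2.imwrite("pics/both1.png",cv2.resize(np.hstack([im,im2])[...,::-1],(800,300)))
for c,PP in(("top",P),("scene",P2)):
  for q in("lid","grinder","spice_jar"):
    for s in silhouettes(c,q):
        k=s["pixels"]; X=PP[k]; X=X[np.isfinite(X).all(1)]
        print(c,q,round(s["confidence"],2),s["rect"],np.round(np.median(X,0),3),np.round(np.percentile(X,[2,98],axis=0),3).tolist())
np.savez("a.npz",im=im,P=P,im2=im2,P2=P2)
E
```

```text
pics
{'time': 0.0, 'joint_positions': array([-1.41509239e+00,  8.79850926e-02,  1.37224280e+00, -1.74599714e-05,
        1.68361140e+00, -1.03143400e-01]), 'qvel': array([ 1.84342510e-03, -6.52795966e-05,  1.80778459e-04, -8.39347654e-04,
       -6.37562608e-04, -1.88834736e-03]), 'joint_torque': array([-6.61116937e-04, -3.40183890e+01, -3.02429509e+01,  7.18913041e-02,
        3.29514197e-02, -1.60706936e-04]), 'tool_pos': array([ 0.14066505, -0.53115603,  0.21229354]), 'ee_rot': array([-3.13935617e+00, -2.14053550e-04,  2.58845152e-01]), 'wrist_force': array([-0.17487286,  0.22079276, -0.0673553 ]), 'wrist_torque': array([0.0304269 , 0.00395843, 0.01192411]), 'width': 0.09384194594129615}
{'intrinsics': array([[436.14163021,   0.        , 270.55095456],
       [  0.        , 436.14163021, 206.25773057],
       [  0.        ,   0.        ,   1.        ]]), 'k1': 0.03987246109526188, 'origin': array([ 0.47424092, -0.01882887,  0.92984871]), 'orientation': array([-2.93825455e+00,  1.76343443e-03, -1.49795693e+00])}
top lid 0.67 [150.5, 189.8, 203.4, 241.9] [0.609 0.17  0.109] [[0.565, 0.129, 0.105], [0.655, 0.217, 0.134]]
top grinder 0.58 [156.1, 201.5, 213.9, 250.3] [0.578 0.133 0.079] [[0.555, 0.119, 0.006], [0.642, 0.205, 0.09]]
top spice_jar 0.63 [237.2, 148.8, 261.1, 179.2] [0.735 0.045 0.104] [[0.723, 0.025, 0.006], [0.764, 0.067, 0.109]]
scene lid 0.59 [204.1, 226.3, 258.1, 266.0] [0.601 0.184 0.11 ] [[0.566, 0.131, 0.085], [0.656, 0.222, 0.134]]
scene grinder 0.84 [199.5, 247.6, 264.5, 312.3] [0.578 0.213 0.055] [[0.557, 0.148, 0.004], [0.643, 0.231, 0.089]]
scene spice_jar 0.79 [209.3, 195.6, 238.3, 228.7] [0.736 0.058 0.086] [[0.725, 0.028, 0.043], [0.768, 0.07, 0.107]]
```

View pics/top1.png

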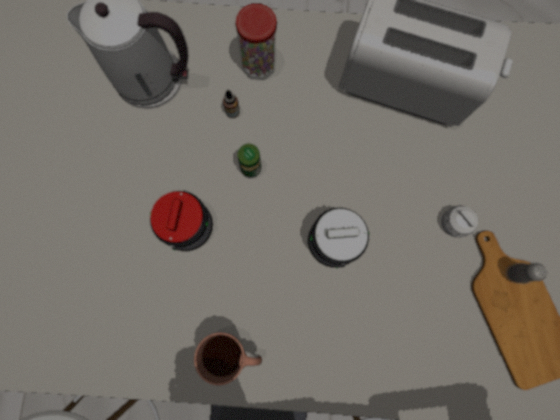

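View pics/scene1.png

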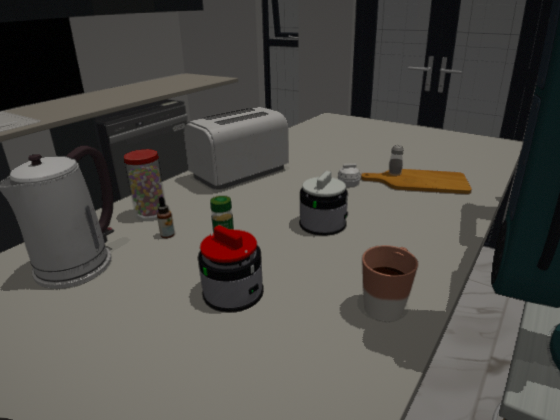

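The top view shows the red lid at about (178,218) with its bar nearly along image vertical (roughly world x). The white lid is at (340,236) and the green jar at (249,158). Next I measure the lid's axis and bar angle.

Run:
```python
from h import *
a=np.load("a.npz")
for im,P in((a["im"],a["P"]),(a["im2"],a["P2"])):
    hsv=cv2.cvtColor(im,cv2.COLOR_RGB2HSV)
    red=((hsv[...,0]<8)|(hsv[...,0]>172))&(hsv[...,1]>150)&(np.linalg.norm(P[...,:2]-[.61,.172],axis=2)<.08)
    X=P[red]; print(len(X))
    f=X[(X[:,2]>.1)&(X[:,2]<.114)]; c,r=cv2.minEnclosingCircle(f[:,:2].astype(np.float32)); print("disc",c,r,np.median(f[:,2]),np.percentile(f,[1,99],axis=0)[:,:2].mean(0))
    b=X[X[:,2]>.124]; (cx,cy),wh,an=cv2.minAreaRect(b[:,:2].astype(np.float32))
    w,v=np.linalg.eigh(np.cov(b[:,:2].T)); print("bar",len(b),cx,cy,wh,an,np.degrees(np.arctan2(v[1,1],v[0,1])),b[:,2].max(),b.mean(0))
crop=cv2.resize(a["im"][170:265,130:230][...,::-1],None,fx=4,fy=4,interpolation=cv2.INTER_CUBIC)
c2=cv2.resize(a["im2"][220:310,185:280][...,::-1],(400,380),interpolation=cv2.INTER_CUBIC)
cv2.imwrite("pics/crop1.png",np.hstack([np.clip(crop*1.8,0,255).astype(np.uint8),np.clip(c2*1.8,0,255).astype(np.uint8)]))
```

```text
2081
disc (0.6107234954833984, 0.173733651638031) 0.04956633597612381 0.10834148344331018 [0.61018385 0.17330882]
bar 281 0.6109059453010559 0.17399197816848755 (0.01654261164367199, 0.0593121275305748) 83.85372924804688 173.57797020304088 0.13637094277888817 [0.61026075 0.17297034 0.13143974]
1566
disc (0.6121619343757629, 0.1752292513847351) 0.049947693943977356 0.10959472683618382 [0.61055525 0.17741052]
bar 260 0.6114649772644043 0.17525163292884827 (0.01653892919421196, 0.05729270726442337) 85.21675872802734 175.53218792939194 0.13538564814816123 [0.60899772 0.17817022 0.13104061]
```

View pics/crop1.png

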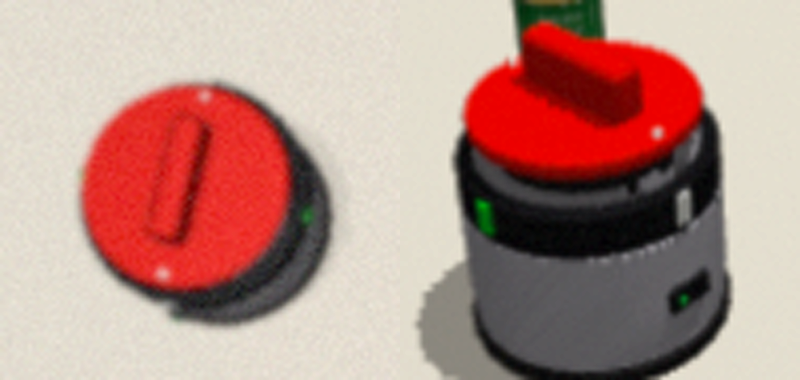

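```bash
cat >> h.py <<'E'
from scipy.spatial.transform import Rotation as Ro
def goal(p,yaw):
    o=get_obs();R=Ro.from_euler('xyz',o["ee_rot"]);T=Ro.from_euler('xyz',[np.pi,0,yaw])
    print("t",o["time"],"pos",np.round(o["tool_pos"],4),"rpy",np.round(o["ee_rot"],4),"q",np.round(o["joint_positions"],2),"F",np.round(o["wrist_force"],1),"w",round(o["width"],4))
    print("shift",np.round(R.inv().apply(np.array(p)-o["tool_pos"]),4),"turn",np.round((R.inv()*T).as_rotvec(),3))
E
python3 - <<'E'
from h import *
a=np.load("a.npz")
for n,im,P in(("top",a["im"],a["P"]),("sc",a["im2"],a["P2"])):
    hsv=cv2.cvtColor(im,cv2.COLOR_RGB2HSV);D=P[...,:2]-[.611,.1745];r=np.linalg.norm(D,axis=2)
    for nm,m in(("green",(hsv[...,0]>40)&(hsv[...,0]<85)&(hsv[...,1]>110)),("white",(hsv[...,1]<60)&(hsv[...,2]>90))):
        m=m&(r<.064)&(r>.045)&(P[...,2]>.05)&(P[...,2]<.092)
        print(n,nm,m.sum(),[(np.round(P[v,u],3).tolist(),round(float(np.degrees(np.arctan2(*D[v,u][::-1])))))for v,u in np.argwhere(m)[:14]])
goal([.611,.174,.2],3.04)
E
```

```text
top green 11 [([0.61, 0.12, 0.083], -91), ([0.607, 0.119, 0.088], -94), ([0.607, 0.117, 0.086], -94), ([0.605, 0.121, 0.087], -97), ([0.605, 0.119, 0.085], -96), ([0.606, 0.117, 0.084], -95), ([0.603, 0.121, 0.085], -98), ([0.603, 0.119, 0.084], -98), ([0.604, 0.118, 0.081], -97), ([0.602, 0.119, 0.082], -99), ([0.603, 0.119, 0.074], -98)]
top white 1 [([0.558, 0.19, 0.058], 163)]
sc green 48 [([0.622, 0.23, 0.089], 79), ([0.628, 0.228, 0.084], 72), ([0.623, 0.23, 0.087], 78), ([0.62, 0.23, 0.088], 81), ([0.618, 0.23, 0.088], 82), ([0.628, 0.228, 0.082], 73), ([0.624, 0.229, 0.084], 77), ([0.62, 0.231, 0.086], 81), ([0.619, 0.229, 0.086], 82), ([0.616, 0.23, 0.088], 85), ([0.63, 0.227, 0.078], 70), ([0.623, 0.231, 0.083], 78), ([0.62, 0.231, 0.085], 81), ([0.618, 0.23, 0.085], 83)]
sc white 3 [([0.587, 0.126, 0.088], -117), ([0.648, 0.219, 0.06], 50), ([0.644, 0.222, 0.051], 56)]
t 0.4 pos [ 0.1407 -0.5316  0.2133] rpy [-3.1413 -0.      0.2588] q [-1.42  0.09  1.37 -0.    1.68 -0.1 ] F [ 0.4  0.4 -0. ] w 0.094
shift [ 0.6352 -0.5618  0.0135] turn [-0.    -0.    -2.781]
```

Emit:
{"name": "step_arm", "arguments": {"steps": [{"jaw": 1,"tx": 0.032,"ty": -0.028,"tz": 0,"ax": 0,"ay": 0,"az": -0.14},{"jaw": 1,"tx": 0.064,"ty": -0.056,"tz": 0,"ax": 0,"ay": 0,"az": -0.28},{"jaw": 1,"tx": 0.096,"ty": -0.084,"tz": 0,"ax": 0,"ay": 0,"az": -0.42},{"jaw": 1,"tx": 0.128,"ty": -0.112,"tz": 0,"ax": 0,"ay": 0,"az": -0.56},{"jaw": 1,"tx": 0.16,"ty": -0.14,"tz": 0,"ax": 0,"ay": 0,"az": -0.7},{"jaw": 1,"tx": 0.192,"ty": -0.168,"tz": 0,"ax": 0,"ay": 0,"az": -0.84},{"jaw": 1,"tx": 0.224,"ty": -0.196,"tz": 0,"ax": 0,"ay": 0,"az": -0.98},{"jaw": 1,"tx": 0.256,"ty": -0.224,"tz": 0,"ax": 0,"ay": 0,"az": -1.12}]}}

```text
time: 1.2
tool_pos: [0.3315, -0.2481, 0.2137]
ee_rot: [3.141, 0.0, 1.384]
wrist_force: [0.4, -1.4, 0.3]
width: 0.0939
```

```bash
python3 -c "
from h import *
goal([.611,.174,.2],3.04)"
```

```text
t 1.2 pos [ 0.3315 -0.2481  0.2137] rpy [3.1408e+00 3.0000e-04 1.3842e+00] q [-0.78 -0.22  1.66  0.    1.7  -0.59] F [ 0.4 -1.4  0.3] w 0.0939
shift [0.4666 0.1963 0.0137] turn [ 0.000e+00  1.000e-03 -1.656e+00]
```

Emit:
{"name": "step_arm", "arguments": {"steps": [{"jaw": 1,"tx": 0.039,"ty": 0.016,"tz": 0,"ax": 0,"ay": 0,"az": -0.14},{"jaw": 1,"tx": 0.078,"ty": 0.033,"tz": 0,"ax": 0,"ay": 0,"az": -0.28},{"jaw": 1,"tx": 0.117,"ty": 0.049,"tz": 0,"ax": 0,"ay": 0,"az": -0.42},{"jaw": 1,"tx": 0.156,"ty": 0.066,"tz": 0,"ax": 0,"ay": 0,"az": -0.56},{"jaw": 1,"tx": 0.195,"ty": 0.082,"tz": 0,"ax": 0,"ay": 0,"az": -0.7},{"jaw": 1,"tx": 0.234,"ty": 0.098,"tz": 0,"ax": 0,"ay": 0,"az": -0.84},{"jaw": 1,"tx": 0.273,"ty": 0.115,"tz": 0,"ax": 0,"ay": 0,"az": -0.98},{"jaw": 1,"tx": 0.312,"ty": 0.131,"tz": 0,"ax": 0,"ay": 0,"az": -1.12}]}}

```text
time: 2.0
tool_pos: [0.519, 0.0359, 0.2139]
ee_rot: [3.141, 0.002, 2.51]
wrist_force: [0.8, -0.0, -0.5]
width: 0.0938
```

```bash
python3 -c "
from h import *
goal([.611,.174,.2],3.04)"
```

```text
t 2.0 pos [0.519  0.0359 0.2139] rpy [3.1413e+00 1.6000e-03 2.5103e+00] q [-0.04  0.02  1.44 -0.    1.68 -0.98] F [ 0.8 -0.  -0.5] w 0.0938
shift [0.0072 0.1658 0.0139] turn [-0.     0.002 -0.53 ]
```

Emit:
{"name": "step_arm", "arguments": {"steps": [{"jaw": 1,"tx": 0.002,"ty": 0.041,"tz": 0.003,"ax": 0,"ay": 0,"az": -0.13},{"jaw": 1,"tx": 0.004,"ty": 0.083,"tz": 0.007,"ax": 0,"ay": 0,"az": -0.27},{"jaw": 1,"tx": 0.006,"ty": 0.124,"tz": 0.01,"ax": 0,"ay": 0.002,"az": -0.4},{"jaw": 1,"tx": 0.007,"ty": 0.166,"tz": 0.014,"ax": 0,"ay": 0.002,"az": -0.53},{"jaw": 1,"tx": 0.007,"ty": 0.166,"tz": 0.014,"ax": 0,"ay": 0.002,"az": -0.53}]}}

```text
time: 2.5
tool_pos: [0.6122, 0.178, 0.1967]
ee_rot: [3.141, -0.004, 3.046]
wrist_force: [-0.3, -0.5, -0.1]
width: 0.0939
```

Run:
```python
from h import *
im,d,P=snap("wrist","wrist1")
goal([.611,.174,.125],3.04)
hsv=cv2.cvtColor(im,cv2.COLOR_RGB2HSV)
red=((hsv[...,0]<8)|(hsv[...,0]>172))&(hsv[...,1]>150)&(np.linalg.norm(P[...,:2]-[.61,.172],axis=2)<.08)&(d>0)
X=P[red]; print(len(X))
f=X[(X[:,2]>.1)&(X[:,2]<.114)]; print("disc",cv2.minEnclosingCircle(f[:,:2].astype(np.float32)),np.median(f[:,2]))
b=X[X[:,2]>.126]; print("bar",len(b),cv2.minAreaRect(b[:,:2].astype(np.float32)),np.percentile(b[:,2],95))
```

```text
t 2.55 pos [0.6114 0.1759 0.1976] rpy [-3.1406 -0.0037  3.0426] q [ 0.19  0.29  1.17  0.    1.69 -1.28] F [-1.4 -0.6 -0.9] w 0.0942
shift [-0.     -0.0018  0.0726] turn [-0.001 -0.004  0.003]
9296
disc ((0.6126290559768677, 0.17248207330703735), 0.04958948493003845) 0.10795694331326902
bar 1353 ((0.6116333603858948, 0.18457460403442383), (0.11521001160144806, 0.06298647075891495), 84.79991149902344) 0.1330726493800146
```

View pics/wrist1.png

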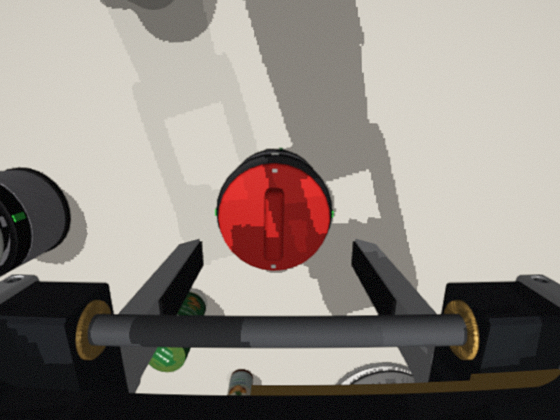

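The wrist view shows the lid centred at about (274,216) with its bar vertical between the fingers. The jar is off to the lower left at (180,335), clear of the fingers. Descending now.

Emit:
{"name": "step_arm", "arguments": {"steps": [{"jaw": 1,"tx": 0,"ty": -0.002,"tz": 0.025,"ax": 0,"ay": -0.004,"az": 0},{"jaw": 1,"tx": 0,"ty": -0.002,"tz": 0.05,"ax": 0,"ay": -0.004,"az": 0},{"jaw": 1,"tx": 0,"ty": -0.002,"tz": 0.07,"ax": 0,"ay": -0.004,"az": 0},{"jaw": 1,"tx": 0,"ty": -0.002,"tz": 0.079,"ax": 0,"ay": -0.004,"az": 0},{"jaw": 1,"tx": 0,"ty": -0.002,"tz": 0.079,"ax": 0,"ay": -0.004,"az": 0}]}}

```text
time: 3.05
tool_pos: [0.6101, 0.1728, 0.1179]
ee_rot: [-3.14, -0.001, 3.041]
wrist_force: [0.4, 0.1, -0.5]
width: 0.094
```

```bash
python3 -c "
from h import *
goal([.6115,.1735,.118],3.045)"
```

```text
t 3.05 pos [0.6101 0.1728 0.1179] rpy [-3.1399e+00 -1.4000e-03  3.0410e+00] q [ 0.19  0.31  1.3  -0.    1.53 -1.28] F [ 0.4  0.1 -0.5] w 0.094
shift [-0.0013  0.0009 -0.0001] turn [-0.002 -0.001 -0.004]
```

Close on the bar.

Emit:
{"name": "step_arm", "arguments": {"steps": [{"jaw": 0.6,"tx": -0.001,"ty": 0.001,"tz": 0,"ax": -0.002,"ay": -0.001,"az": 0},{"jaw": 0.3,"tx": -0.001,"ty": 0.001,"tz": 0,"ax": -0.002,"ay": -0.001,"az": 0},{"jaw": 0,"tx": -0.001,"ty": 0.001,"tz": 0,"ax": -0.002,"ay": -0.001,"az": 0},{"jaw": 0,"tx": -0.001,"ty": 0.001,"tz": 0,"ax": -0.002,"ay": -0.001,"az": 0},{"jaw": 0,"tx": -0.001,"ty": 0.001,"tz": 0,"ax": -0.002,"ay": -0.001,"az": 0},{"jaw": 0,"tx": -0.001,"ty": 0.001,"tz": 0,"ax": -0.002,"ay": -0.001,"az": 0},{"jaw": 0,"tx": -0.001,"ty": 0.001,"tz": 0,"ax": -0.002,"ay": -0.001,"az": 0}]}}

```text
time: 3.75
tool_pos: [0.6112, 0.1737, 0.1179]
ee_rot: [3.141, -0.001, 3.041]
wrist_force: [-0.2, 0.1, 0.3]
width: 0.0415
```

```bash
python3 -c "
from h import *
goal([.6115,.1735,.1085],3.045);print(get_obs()['wrist_torque'])"
```

```text
t 3.75 pos [0.6112 0.1737 0.1179] rpy [ 3.1414e+00 -5.0000e-04  3.0411e+00] q [ 0.19  0.31  1.3   0.    1.53 -1.28] F [-0.2  0.1  0.3] w 0.0415
shift [-0.0004 -0.0001  0.0094] turn [ 0.    -0.001 -0.004]
[ 0.0459069  -0.09024142 -0.01817004]
```

Emit:
{"name": "step_arm", "arguments": {"steps": [{"jaw": 0,"tx": 0,"ty": 0,"tz": 0,"ax": 0,"ay": 0,"az": 0},{"jaw": 0,"tx": 0,"ty": 0,"tz": 0,"ax": 0,"ay": 0,"az": 0},{"jaw": 0,"tx": 0,"ty": 0,"tz": 0,"ax": 0,"ay": 0,"az": 0},{"jaw": 0,"tx": 0,"ty": 0,"tz": 0,"ax": 0,"ay": 0,"az": 0},{"jaw": 0,"tx": 0,"ty": 0,"tz": 0,"ax": 0,"ay": 0,"az": 0},{"jaw": 0,"tx": 0,"ty": 0,"tz": 0,"ax": 0,"ay": 0,"az": 0}]}}

```text
time: 4.35
tool_pos: [0.6111, 0.1739, 0.1179]
ee_rot: [3.141, -0.001, 3.041]
wrist_force: [-0.3, 0.6, -0.6]
width: 0.0158
```

Gripped at 15.8 mm, which matches the 16 mm bar. Next, press down 9.5 mm.

Emit:
{"name": "step_arm", "arguments": {"steps": [{"jaw": 0,"tx": 0,"ty": 0,"tz": 0.0025,"ax": 0,"ay": 0,"az": 0},{"jaw": 0,"tx": 0,"ty": 0,"tz": 0.005,"ax": 0,"ay": 0,"az": 0},{"jaw": 0,"tx": 0,"ty": 0,"tz": 0.0075,"ax": 0,"ay": 0,"az": 0},{"jaw": 0,"tx": 0,"ty": 0,"tz": 0.0095,"ax": 0,"ay": 0,"az": 0},{"jaw": 0,"tx": 0,"ty": 0,"tz": 0.0095,"ax": 0,"ay": 0,"az": 0},{"jaw": 0,"tx": 0,"ty": 0,"tz": 0.0095,"ax": 0,"ay": 0,"az": 0}]}}

```text
time: 4.95
tool_pos: [0.6112, 0.1739, 0.1096]
ee_rot: [3.141, 0.0, 3.041]
wrist_force: [-2.9, 0.4, 6.2]
width: 0.016
```

```bash
python3 -c "
from h import *
goal([.6115,.1735,.1084],3.041-1.58)
im,d,P=snap('wrist','w2')
import numpy as np
hsv=cv2.cvtColor(im,cv2.COLOR_RGB2HSV)
r=np.linalg.norm(P[...,:2]-[.6115,.1735],axis=2)
red=((hsv[...,0]<8)|(hsv[...,0]>172))&(hsv[...,1]>150)&(r<.048)&(P[...,2]<.115)&(d>0)
print('disc z',np.percentile(P[red][:,2],[10,50,90]))"
```

```text
t 4.95 pos [0.6112 0.1739 0.1096] rpy [3.1409e+00 2.0000e-04 3.0413e+00] q [ 0.19  0.31  1.31  0.    1.52 -1.28] F [-2.9  0.4  6.2] w 0.016
shift [-0.0004 -0.0004  0.0012] turn [ 1.00e-03 -0.00e+00  1.58e+00]
disc z [0.09795587 0.09883663 0.09970554]
```

Disc down about 9.2 mm (depth image). I'm adding a little for sag and turning clockwise seen from above (tool +z).

Emit:
{"name": "step_arm", "arguments": {"steps": [{"jaw": 0,"tx": 0,"ty": 0,"tz": 0.002,"ax": 0,"ay": 0,"az": 0},{"jaw": 0,"tx": 0,"ty": 0,"tz": 0.002,"ax": 0,"ay": 0,"az": 0.1},{"jaw": 0,"tx": 0,"ty": 0,"tz": 0.002,"ax": 0,"ay": 0,"az": 0.2},{"jaw": 0,"tx": 0,"ty": 0,"tz": 0.002,"ax": 0,"ay": 0,"az": 0.3},{"jaw": 0,"tx": 0,"ty": 0,"tz": 0.002,"ax": 0,"ay": 0,"az": 0.4},{"jaw": 0,"tx": 0,"ty": 0,"tz": 0.002,"ax": 0,"ay": 0,"az": 0.5}]}}

```text
time: 5.6
tool_pos: [0.6126, 0.174, 0.1096]
ee_rot: [3.138, 0.003, 2.537]
wrist_force: [-0.5, -0.0, 6.8]
width: 0.0158
```

```bash
python3 -c "
from h import *
goal([.6112,.1739,.1075],3.041-1.6);print(get_obs()['wrist_torque'])"
```

```text
t 5.6 pos [0.6126 0.174  0.1096] rpy [3.138  0.0032 2.5373] q [ 0.19  0.31  1.31  0.    1.51 -0.78] F [-0.5 -0.   6.8] w 0.0158
shift [ 0.0011 -0.0009  0.0021] turn [5.000e-03 1.000e-03 1.096e+00]
[ 0.00512452 -0.03621143  0.06413827]
```

Emit:
{"name": "step_arm", "arguments": {"steps": [{"jaw": 0,"tx": 0.001,"ty": -0.001,"tz": 0.0025,"ax": 0.004,"ay": 0,"az": 0.12},{"jaw": 0,"tx": 0.001,"ty": -0.001,"tz": 0.0025,"ax": 0.004,"ay": 0,"az": 0.24},{"jaw": 0,"tx": 0.001,"ty": -0.001,"tz": 0.0025,"ax": 0.004,"ay": 0,"az": 0.36},{"jaw": 0,"tx": 0.001,"ty": -0.001,"tz": 0.0025,"ax": 0.004,"ay": 0,"az": 0.48},{"jaw": 0,"tx": 0.001,"ty": -0.001,"tz": 0.0025,"ax": 0.004,"ay": 0,"az": 0.6}]}}

```text
time: 6.1
tool_pos: [0.6132, 0.1747, 0.1094]
ee_rot: [3.134, 0.002, 1.933]
wrist_force: [1.2, 3.1, 7.0]
width: 0.0158
```

```bash
python3 -c "
from h import *
goal([.6112,.1739,.1075],3.041-1.6);print(get_obs()['wrist_torque'])"
```

```text
t 6.1 pos [0.6132 0.1747 0.1094] rpy [3.1341e+00 1.7000e-03 1.9332e+00] q [ 0.19  0.31  1.31 -0.    1.51 -0.17] F [1.2 3.1 7. ] w 0.0158
shift [-0.0001 -0.0021  0.0019] turn [ 0.008 -0.     0.492]
[ 0.41892198 -0.2034411   0.23301443]
```

Emit:
{"name": "step_arm", "arguments": {"steps": [{"jaw": 0,"tx": 0,"ty": -0.001,"tz": 0.002,"ax": 0.006,"ay": 0,"az": 0.12},{"jaw": 0,"tx": 0,"ty": -0.002,"tz": 0.002,"ax": 0.008,"ay": 0,"az": 0.24},{"jaw": 0,"tx": 0,"ty": -0.002,"tz": 0.002,"ax": 0.008,"ay": 0,"az": 0.36},{"jaw": 0,"tx": 0,"ty": -0.002,"tz": 0.002,"ax": 0.008,"ay": 0,"az": 0.49},{"jaw": 0,"tx": 0,"ty": -0.002,"tz": 0.002,"ax": 0.008,"ay": 0,"az": 0.49}]}}

```text
time: 6.6
tool_pos: [0.6141, 0.1748, 0.11]
ee_rot: [3.134, -0.003, 1.441]
wrist_force: [2.4, 1.5, 6.1]
width: 0.0157
```

Run:
```python
from h import *
im,d,P=snap("wrist","w3")
goal([.6115,.1735,.1075],1.44);print(get_obs()['wrist_torque'])
c=np.array([.6115,.1735]);D=P[...,:2]-c;r=np.linalg.norm(D,axis=2)
hsv=cv2.cvtColor(im,cv2.COLOR_RGB2HSV)
red=((hsv[...,0]<8)|(hsv[...,0]>172))&(hsv[...,1]>150)&(r<.048)&(P[...,2]<.115)&(d>0)
print('disc z',np.percentile(P[red][:,2],[10,50,90]))
```

```text
t 6.65 pos [0.614  0.1748 0.11  ] rpy [ 3.1343 -0.0032  1.4429] q [0.19 0.32 1.31 0.   1.51 0.32] F [3.2 1.5 6.6] w 0.0159
shift [-0.0016 -0.0024  0.0025] turn [ 0.007 -0.003  0.003]
[ 0.23323734 -0.36834545 -0.07604035]
disc z [0.09825744 0.09915951 0.10002682]
```

View pics/w3.png

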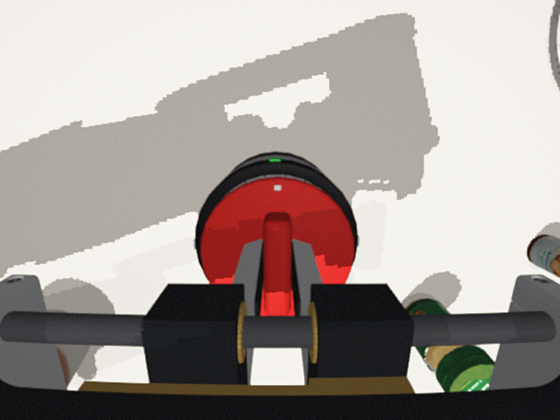

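The bar and its white dot (277,187) point at the green mark (275,159). Let it come up gently; then release.

Emit:
{"name": "step_arm", "arguments": {"steps": [{"jaw": 0,"tx": 0,"ty": 0,"tz": 0.001,"ax": 0,"ay": 0,"az": 0},{"jaw": 0,"tx": 0,"ty": 0,"tz": -0.001,"ax": 0,"ay": 0,"az": 0},{"jaw": 0,"tx": 0,"ty": 0,"tz": -0.002,"ax": 0,"ay": 0,"az": 0},{"jaw": 0,"tx": 0,"ty": 0,"tz": -0.003,"ax": 0,"ay": 0,"az": 0},{"jaw": 0,"tx": 0,"ty": 0,"tz": -0.004,"ax": 0,"ay": 0,"az": 0},{"jaw": 0,"tx": 0,"ty": 0,"tz": -0.004,"ax": 0,"ay": 0,"az": 0},{"jaw": 0,"tx": 0,"ty": 0,"tz": -0.004,"ax": 0,"ay": 0,"az": 0}]}}

```text
time: 7.35
tool_pos: [0.6142, 0.1748, 0.1138]
ee_rot: [3.134, -0.003, 1.443]
wrist_force: [0.3, 0.8, 3.6]
width: 0.0159
```

Emit:
{"name": "step_arm", "arguments": {"steps": [{"jaw": 0,"tx": 0,"ty": 0,"tz": -0.0005,"ax": 0,"ay": 0,"az": 0},{"jaw": 0,"tx": 0,"ty": 0,"tz": -0.001,"ax": 0,"ay": 0,"az": 0},{"jaw": 0,"tx": 0,"ty": 0,"tz": -0.001,"ax": 0,"ay": 0,"az": 0}]}}

```text
time: 7.65
tool_pos: [0.6141, 0.1749, 0.1139]
ee_rot: [3.135, -0.003, 1.443]
wrist_force: [1.9, 0.9, -1.6]
width: 0.0157
```

The lid now resists further lift (force turned to -1.6 N with z unchanged), so it is held at the lock. Release.

Emit:
{"name": "step_arm", "arguments": {"steps": [{"jaw": 0.2,"tx": 0,"ty": 0,"tz": 0,"ax": 0,"ay": 0,"az": 0},{"jaw": 0.4,"tx": 0,"ty": 0,"tz": 0,"ax": 0,"ay": 0,"az": 0},{"jaw": 0.6,"tx": 0,"ty": 0,"tz": 0,"ax": 0,"ay": 0,"az": 0},{"jaw": 0.6,"tx": 0,"ty": 0,"tz": 0,"ax": 0,"ay": 0,"az": 0},{"jaw": 0.6,"tx": 0,"ty": 0,"tz": -0.0,"ax": 0,"ay": 0,"az": 0},{"jaw": 0.6,"tx": 0,"ty": 0,"tz": -0.01,"ax": 0,"ay": 0,"az": 0},{"jaw": 0.6,"tx": 0,"ty": 0,"tz": -0.03,"ax": 0,"ay": 0,"az": 0},{"jaw": 0.6,"tx": 0,"ty": 0,"tz": -0.06,"ax": 0,"ay": 0,"az": 0}]}}

```text
time: 8.45
tool_pos: [0.6126, 0.1744, 0.173]
ee_rot: [3.138, -0.002, 1.443]
wrist_force: [0.6, 0.0, -0.2]
width: 0.0565
```

Emit:
{"name": "step_arm", "arguments": {"steps": [{"jaw": 0.6,"tx": 0,"ty": 0,"tz": -0.04,"ax": 0,"ay": 0,"az": 0},{"jaw": 0.6,"tx": 0,"ty": 0,"tz": -0.06,"ax": 0,"ay": 0,"az": 0},{"jaw": 0.6,"tx": 0,"ty": 0,"tz": -0.06,"ax": 0,"ay": 0,"az": 0},{"jaw": 0.6,"tx": 0,"ty": 0,"tz": -0.06,"ax": 0,"ay": 0,"az": 0}]}}

```text
time: 8.85
tool_pos: [0.6125, 0.1744, 0.2333]
ee_rot: [3.138, -0.002, 1.443]
wrist_force: [-1.6, 0.8, -0.7]
width: 0.056
```

Run:
```python
from h import *
im,d,P=snap("wrist","w4"); im2,d2,P2=snap("scene","s4")
goal([.6115,.1735,.23],1.44)
for im_,P_ in((im,P),(im2,P2)):
    hsv=cv2.cvtColor(im_,cv2.COLOR_RGB2HSV);D=P_[...,:2]-[.6115,.1735];r=np.linalg.norm(D,axis=2)
    red=((hsv[...,0]<8)|(hsv[...,0]>172))&(hsv[...,1]>150)
    f=P_[red&(r<.052)&(P_[...,2]>.09)&(P_[...,2]<.11)];b=P_[red&(r<.035)&(P_[...,2]>.12)&(P_[...,2]<.14)]
    print("disc z",np.median(f[:,2]),"bar",len(b),cv2.minAreaRect(b[:,:2].astype(np.float32)))
    g=(hsv[...,0]>40)&(hsv[...,0]<85)&(hsv[...,1]>110)&(r<.064)&(r>.045)&(P_[...,2]>.05)&(P_[...,2]<.092)
    print("green",g.sum(),np.percentile(np.degrees(np.arctan2(D[g][:,1],D[g][:,0])),[5,50,95]) if g.any() else 0)
print([(round(s["confidence"],2),np.round(np.median(P2[s["pixels"]],0),3)) for s in silhouettes("scene","spice_jar")])
cv2.imwrite("pics/both4.png",cv2.resize(np.hstack([im,im2])[...,::-1],(800,300)))
```

```text
t 8.95 pos [0.6116 0.1742 0.2308] rpy [-3.1412e+00 -7.0000e-04  1.4428e+00] q [0.19 0.28 1.11 0.   1.75 0.32] F [-0.1 -0.7 -0.5] w 0.0565
shift [-0.0007 -0.      0.0008] turn [-0.    -0.001  0.003]
disc z 0.10129260172435006 bar 1010 ((0.6141176223754883, 0.17269587516784668), (0.05933046340942383, 0.015503179281949997), 82.40567016601562)
green 27 [79.11806594 81.9292333  86.07105761]
disc z 0.10562065060734621 bar 262 ((0.612795889377594, 0.17395120859146118), (0.05799122527241707, 0.01712244562804699), 82.0254135131836)
green 47 [ 72.85380545  83.16646244 103.09406981]
[(0.92, array([0.737, 0.061, 0.08 ]))]
```

View pics/both4.png

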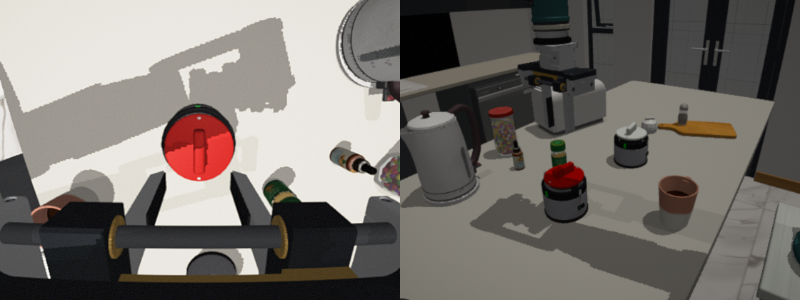

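The bar is at 82° against green marks at about 82°. In the fixed scene camera the disc sits 4 mm below its start (0.1096 to 0.1056 m), and the jar is upright and unmoved. Handing in.

```bash
python3 -c "
from bench import *
print(close_job())"
```

```text
the job is handed in; nothing more can be done
None
```

I gripped the red lid's bar, pushed it down about 9 mm and turned it about 92° clockwise. I then let it rise until it stopped against the lock, opened the fingers and lifted the gripper clear. The job was handed in at about 9 s.

**Last checks:**
- **Bar angle:** the bar points at 82°, and the green marks are at about 82–83°.
- **Lid height:** in the fixed scene camera the lid sits 4.0 mm below its start, as a locked lid should. The wrist camera disagreed: its last reading was 6.7 mm below its first. I put this down to calibration error and to a looser height window on the last reading, and trusted the fixed camera.
- **Lock:** while I lifted, the force turned to −1.6 N and the height stayed the same, so the lid was being held.
- **Spice jar:** it is still standing and has not visibly moved.
- **Robot:** it was touching nothing when I handed the job in.

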